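# Scrape the display board clean and set out a cake

### The job

Using the block scraper, sweep all the broken biscuit pieces off the plywood display board into the cream tray at its end; do not touch the pieces with the gripper or push them with the cake pack. Once the board is clear, take the long cake pack out of the green basket, keep it upright, and set it down without dropping it in the middle of the board, its long side along the board's long side. Leave the scraper standing back in its steel rest, set down and not dropped, and leave the tubs and the tape dispenser where they are.

Things in the scene. Friction and masses are not known exactly. Their poses are not given: they have to be found in the camera images.
- board_top (a point): centre of the top face of the display board: a fixed bare plywood panel 220 (x) x 280 (y, the long side) x 12 mm, on a chrome wire frame with four short posts; its top is 75 mm above the bench. z up. The panel has no rims. The cream tray is at one of its y ends and the green basket at the other; which is which varies.
- tray_in (a point): centre of the inner floor of the cream plastic scrap tray: fixed, open-topped, outside 260 (x) x 200 (y) x 42 mm high, walls and floor 4 mm, floor 4 mm above the bench. It stands against one end (+y or -y) of the board with the same yaw, its near wall tucked 8 mm in under the panel, so what is pushed over that end falls into it.
- basket: green slatted plastic basket, fixed, outside 270 (x) x 200 (y) x 45 mm high, walls and floor 4 mm; origin at the centre of its underside, on the bench. It stands at the board's other end with the same yaw, also tucked 8 mm under the panel; it holds the cake pack and one round tub, side by side along x.
- rest_top (a point): centre of the floor of the scraper's rest: a fixed shallow steel dish, outside 78 (x) x 168 (y) mm, inside 70 x 160 mm, floor 3 mm above the bench, rim 8 mm above the bench. It lies on the bench beyond the board as seen from the robot.
- scraper_mid (a point): block scraper, its middle (44 mm above its underside, 88 mm tall in all): white nylon foot 40 (x) x 130 (y) x 30 mm high with flat underside and steel strips along both long faces, and above it, centred, a beech grip rib 26 (x) x 110 (y) mm reaching up to 88 mm. It starts upright in its rest, long side along the rest's long side. z up. About 0.28 kg.
- piece_a_mid (a point): a broken piece of hard biscuit, golden brown, irregular, about 60 x 30 x 14 mm thick, lying flat on the board at the start; the point is the middle of the piece (7 mm above its underside). About 22 g.
- piece_b_mid (a point): a broken piece of hard biscuit, golden brown, irregular, about 60 x 30 x 14 mm thick, lying flat on the board at the start; the point is the middle of the piece (7 mm above its underside). About 22 g.
- piece_c_mid (a point): a broken piece of hard biscuit, golden brown, irregular, about 60 x 30 x 14 mm thick, lying flat on the board at the start; the point is the middle of the piece (7 mm above its underside). About 22 g.
- piece_d_mid (a point): a broken piece of hard biscuit, golden brown, irregular, about 60 x 30 x 14 mm thick, lying flat on the board at the start; the point is the middle of the piece (7 mm above its underside). About 22 g.
- pack_mid (a point): cake pack, its middle (28 mm above its underside): rigid clear box 62 (x) x 130 (y) x 56 mm high with a brown loaf cake in it and a blank white label on top. z up. It stands in the green basket near one x end (the tub near the other). About 0.26 kg.
- tub_in_mid (a point): round lidded tub 84 mm across, 50 mm tall, dark cake inside; its middle (25 mm up). Stands in the green basket beside the cake pack; to be left alone.
- tub_out_mid (a point): the same kind of round tub, 84 mm across, 50 mm tall, on the bench at a far corner; its middle (25 mm up). To be left alone.
- dispenser_mid (a point): grey bench tape dispenser with a roll of pale tape, 60 (x) x 130 (y) x 90 mm tall, on the bench at a far corner; its middle (45 mm up). To be left alone.
There are look-alikes about, which are no part of the job. What is meant by the part that bears rest_top is not blue or purple, and is the smaller of those in its own colour.

How it is judged:
By the outcome, as a careful person would: the job done as asked, in the order asked, and still so for the second after the job is handed in, with the robot touching nothing.
It also fails if it takes over 64 s, if anything falls off the work surface, if the arm or the gripper's body presses on something with over 40 N, if the wrist force passes 120 N, or if a joint passes its speed limit or range.

### The arm

A 6-joint arm with a two-finger parallel gripper is mounted at the origin on the work surface. World frame = base frame: x ahead of the robot, y to its left, z up, the work surface at z = 0. Lengths are in m, angles in rad, forces in N, time in s.
With the tool pointing down it reaches from about 0.425 to 0.95 m from the base axis. Payload 3.5 kg.
Tool frame: the origin (TCP) lies midway between the tips of the shut fingers; the grasp point (between the pads) lies 19 mm behind it (ctrl.pinch_z is the distance from the TCP to the grasp point, in m); z points along the fingers, y is the line along which they close (so a half turn about z gives the same grasp; the last joint's range is limited). The gripper opens to 85 mm and grips with 20 to 120 N. Pads are 22 mm wide; open, the fingers measure 114 mm over their backs; the gripper's body (76 mm by 85 mm) begins 54 mm behind the grasp point. The pads swing forward as they close: fully open they stand 13 mm farther back than shut.
Start: joints at [-1.398, 0.286, 1.577, -0, 1.279, -0.15], TCP at [0.214, -0.64, 0.206] pointing down, gripper open.
Joint ranges: [-2.77, 2.77], [-0.9, 2.22], [0.21, 2.48], [-1.53, 4.67], [0.24, 2.81], [-2.84, 2.84]. Speed limits (rad/s): [2.79, 2.79, 3.14, 3.14, 3.14, 3.14].

### API

Orientations are given as a unit quaternion [x, y, z, w].
In Python, from plant import get_state, viewer, sign_off, ctrl gives the robot as it stands. The module is installed in compiled form; this text tells all that it offers.
- The arm moves only by the shell command python3 -m handwheel 'ROWS' [FORCE]. ROWS is JSON, a list that holds one entry, the list of rows, each a list of 5 numbers: the finger opening in m, from 0 to 0.0854, then the shift along the tool's x, y, z in m, then the turn about the tool's z in degrees. In form: [[[claw, x, y, z, spin], ...]]. A call has 1 to 12 rows; each row shifts and turns the commanded pose from where the row before left it, along the tool's axes as they then stand; what a row does not reach is not made up. A row lasts 1/12 s, in which the tool goes at most 41.7 mm and 7.16 degrees, less where a joint would pass 70% of its speed; a pose out of reach is approached as far as the arm can. A call is refused whole if a number of a shift passes 0.0417 or a number of a turn 7.16, either way. A call with a gripper value outside its range is refused whole. The fingers move at their own pace and stop on an object; FORCE is the grip in N (left out, the last holds). Time passes only in rows, so rows that do not move let the fingers close. It gives the time, the measured TCP pose, the force, the opening and the grip force at its end, in the units of the state.
- get_state(): the state, without advancing time (a new reading comes with each control period).
- viewer.read_camera(name): name is "scene" or "top" or "wrist"; returns the picture (480x640x3 uint8, blue, green, red); there is no depth.
- viewer.camera_params(name): a dict with "fov_y" (degrees; the focal length in pixels is half the picture's height over the tangent of half this angle, whatever the lens; pixels are square), "cx", "cy" (the principal point, pixels), "k1" (the pictures are not rectified: a ray, as slopes to the right and down, at radius r is drawn at 1 + k1 r^2 times it, then the intrinsics apply), "xyz" and "attitude" of the camera in the world; the wrist camera has in their place "hand_eye" (4x4, takes a point from camera to tool coordinates, whose origin is the TCP and whose axes are the flange's). Camera axes: x right, y up, looking along -z (the intrinsics and any distortion apply to the point x, -y, -z); pixel columns grow to the right and rows downward; lengths in m; the calibration is good to about 2 mm. A picture is of the moment at which its call begins: read the wrist's pose just before it. camera_params takes no time and is no camera call.
- sign_off(): hands the job in; it is judged then, once.
Trained networks look in the newest picture that a camera, given by its name, has taken for a name from the list of things; names that differ only in an ending like _2 or _b are one class to them, and where a whole thing is asked for, a point or a joint stands for the part that bears it (a point fixed in the world has none). Each returns a list of dicts, best first, with "confidence" (0 to 1); they miss things now and then, are a little off and sometimes report something else, mostly with a low value. They report only what shows in the picture. A call takes as long as a camera call. They do not tell look-alikes from the thing itself.
- viewer.look_for(camera, name): "extent" ([left, top, width, height] as shares, 0 to 1, of the picture: columns of its width, rows of its height, round what is visible of it).
- viewer.outline_of(camera, name): "mask" (480x640 bool, what is visible of it) and "extent" ([left, top, width, height] as shares, 0 to 1, of the picture: columns of its width, rows of its height, round what is visible of it).
- viewer.pinpoint(camera, name): "xy" ([column, row] as shares, 0 to 1, of the picture: columns of its width, rows of its height: a listed point, or the origin of a listed thing).
The state is a dict: "time": time; "qpos": joint angles; "dq": joint speeds; "joint_efforts": joint torques, N m; "eef_pos": TCP position; "tcp_rot": TCP orientation; "contact_force": force on the tool from outside, world axes, zero at the start; "wrist_torque": the same for the moment, N m; "opening": opening from 0.0 (shut) to 1.0 (fully open); "finger_force": force on a finger pad.
Only numpy, scipy, OpenCV 4.12 (cv2) and the standard library are available. Lean on these libraries where they do the work, as an engineer would, in place of code of your own. Each camera call takes 0.05 s, during which the arm holds its last target. There are 200 camera calls.

## Working session

There is one attempt and no reset: what is moved stays moved. The work goes in short steps, Python scripts to look and compute and a shell command to move; the robot and the scene stay as the last step left them, time stands still between calls to the robot, and variables do not carry over. Pictures are saved under pics/ and viewed, at most 10 in all, crops included, and the job is handed in when it is done.

```bash
mkdir -p pics; cat > h.py <<'E'
import numpy as np, cv2
from plant import get_state, viewer, ctrl
from scipy.spatial.transform import Rotation as R
def cam(name):
    p=viewer.camera_params(name); f=240/np.tan(np.radians(p["fov_y"])/2)
    if "hand_eye" in p:
        s=get_state(); T=np.eye(4); T[:3,:3]=R.from_quat(s["tcp_rot"]).as_matrix(); T[:3,3]=s["eef_pos"]
        T=T@np.array(p["hand_eye"])
    else:
        T=np.eye(4); a=np.array(p["attitude"],float)
        T[:3,:3]=R.from_quat(a).as_matrix() if a.size==4 else a.reshape(3,3); T[:3,3]=p["xyz"]
    return T,f,p["cx"],p["cy"],p["k1"]
def px2w(c,uv,z):
    T,f,cx,cy,k=c; d=np.array([(uv[0]-cx)/f,(uv[1]-cy)/f]); u=d.copy()
    for _ in range(20): u=d/(1+k*(u@u))
    r=T[:3,:3]@np.array([u[0],-u[1],-1]); return T[:3,3]+r*(z-T[2,3])/r[2]
def w2px(c,P):
    T,f,cx,cy,k=c; q=T[:3,:3].T@(np.array(P)-T[:3,3]); u=np.array([q[0],-q[1]])/-q[2]
    u=u*(1+k*(u@u)); return u*f+[cx,cy]
E
python3 - <<'E'
from h import *
print(get_state()); print(ctrl.pinch_z)
for n in ("scene","top"):
    print(viewer.camera_params(n)); cv2.imwrite(f"pics/{n}0.png",viewer.read_camera(n))
Z=dict(board_top=.075,tray_in=.004,basket=0,rest_top=.003,scraper_mid=.047,piece_a_mid=.082,pack_mid=.032,tub_in_mid=.029,tub_out_mid=.025,dispenser_mid=.045)
for cn in("top","scene"):
  c=cam(cn)
  for n,z in Z.items():
    for d in viewer.pinpoint(cn,n)[:6]:
        uv=np.array(d["xy"])*[640,480]; print(cn,n,round(d["confidence"],2),uv.round(),px2w(c,uv,z).round(3))
E
```

```text
{'time': 0.0, 'qpos': array([-1.39799516e+00,  2.87174371e-01,  1.57819359e+00,  5.99617688e-06,
        1.27855835e+00, -1.50011728e-01]), 'dq': array([-5.30202894e-04,  7.25330437e-05,  1.81570763e-03,  3.05053968e-04,
       -1.71639083e-03, -1.11691113e-03]), 'joint_efforts': array([-1.56739516e-04, -4.05975902e+01, -2.92627627e+01, -1.37523662e-04,
        5.85548580e-03,  9.24501734e-06]), 'eef_pos': array([ 0.21403219, -0.63941757,  0.20473244]), 'tcp_rot': array([ 9.87001702e-01,  1.60705566e-01, -1.04255776e-05, -1.16678198e-03]), 'contact_force': array([ 0.0992073 , -0.15544758, -0.14631984]), 'wrist_torque': array([0.00220387, 0.03871681, 0.00684341]), 'finger_force': 0.0, 'opening': 0.9978487230792572}
0.0187
{'fov_y': 52.29281241581159, 'cx': 318.5827578867228, 'cy': 232.13685344622533, 'k1': -0.038550984595777785, 'xyz': array([ 1.31439691, -0.12746102,  1.10670736]), 'attitude': array([0.2283923 , 0.18124691, 0.60876003, 0.73783314])}
{'fov_y': 44.756922740103846, 'cx': 327.8583709095982, 'cy': 237.22860080667047, 'k1': -0.09055934482628368, 'xyz': array([0.48344989, 0
[... 1263 characters left out ...]
297. 180.] [ 0.434 -0.006  0.047]
scene scraper_mid 0.63 [319. 254.] [0.685 0.009 0.047]
scene scraper_mid 0.61 [316. 194.] [0.494 0.038 0.047]
scene scraper_mid 0.37 [439. 257.] [0.749 0.306 0.047]
scene piece_a_mid 0.46 [296. 181.] [ 0.465 -0.011  0.082]
scene piece_a_mid 0.45 [334. 211.] [0.583 0.069 0.082]
scene pack_mid 0.7 [320. 252.] [0.67  0.016 0.032]
scene pack_mid 0.68 [390. 177.] [0.458 0.263 0.032]
scene tub_in_mid 0.77 [397. 211.] [0.576 0.25  0.029]
scene tub_out_mid 0.75 [193. 295.] [ 0.728 -0.316  0.025]
scene tub_out_mid 0.2 [300. 216.] [ 0.543 -0.015  0.025]
scene dispenser_mid 0.86 [435. 256.] [0.744 0.299 0.045]
scene dispenser_mid 0.25 [193. 295.] [ 0.739 -0.31   0.045]
```

View pics/top0.png

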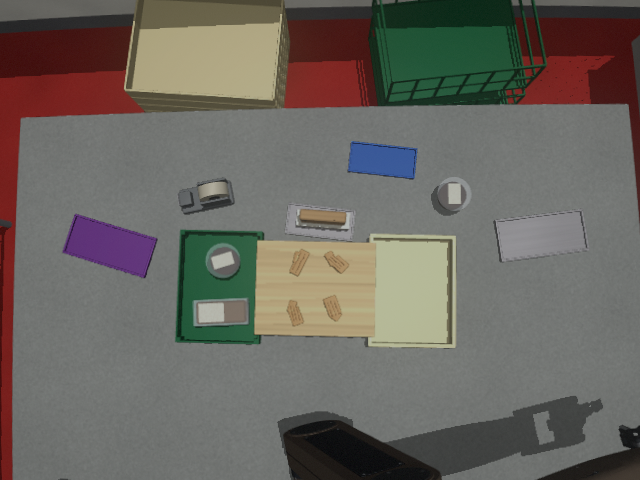

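View pics/scene0.png

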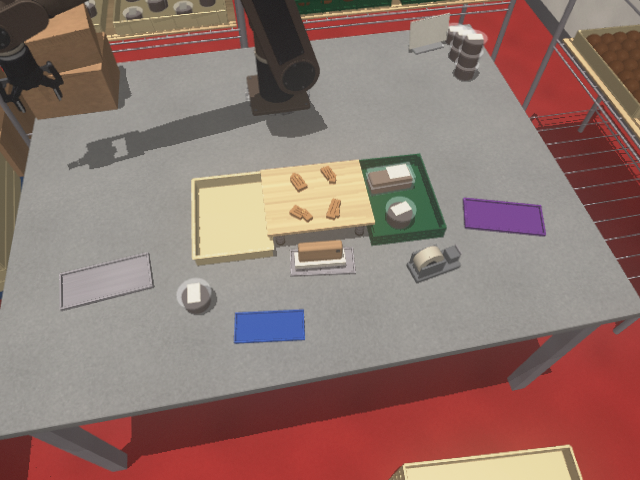

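The top picture shows four biscuit pieces at (299,262), (336,262), (295,313) and (332,307), the tray at -y (410,290) and the basket at +y (220,285), with the pack at (220,313).

Rest candidates are steel (321,218) with the scraper in it, larger steel (540,235), blue (383,161) and purple (110,245). I choose (321,218), the smaller steel one, and will check it in a crop along with the precise measurements.

```bash
cat > meas.py <<'E'
from h import *
def rect(cn,n,z,top=1,near=None):
    c=cam(cn); out=[]
    for d in viewer.outline_of(cn,n)[:6]:
        if d["confidence"]<.3: continue
        m=d["mask"].astype(np.uint8); cs=cv2.findContours(m,cv2.RETR_EXTERNAL,cv2.CHAIN_APPROX_NONE)[0]
        k=max(cs,key=cv2.contourArea)[:,0]; k=cv2.convexHull(k)[:,0]
        P=np.array([px2w(c,p,z)[:2] for p in k.astype(float)])*1000
        (x,y),(w,h),a=cv2.minAreaRect(P.astype(np.float32))
        print(cn,n,round(d["confidence"],2),"ctr",round(x,1),round(y,1),"size",round(w),round(h),"ang",round(a,1),"min",P.min(0).round(),"max",P.max(0).round())
E
python3 - <<'E'
from meas import *
im=viewer.read_camera("top"); cv2.imwrite("pics/crop0.png",cv2.resize(im[140:350,170:460],None,fx=2.7,fy=2.7,interpolation=cv2.INTER_CUBIC))
viewer.read_camera("scene")
for cn in("top","scene"):
  rect(cn,"board_top",.075); rect(cn,"basket",.045); rect(cn,"tray_in",.042)
  rect(cn,"rest_top",.008); rect(cn,"scraper_mid",.091); rect(cn,"piece_a_mid",.089); rect(cn,"pack_mid",.06)
E
```

```text
top board_top 0.86 ctr 513.5 32.8 size 278 218 ang 87.5 min [ 399. -110.] max [626. 174.]
top basket 0.59 ctr 522.2 263.1 size 206 272 ang 88.1 min [384. 156.] max [660. 370.]
top tray_in 0.58 ctr 502.6 -199.4 size 210 272 ang 87.8 min [ 364. -308.] max [641. -90.]
top tray_in 0.39 ctr 514.5 33.6 size 290 225 ang 87.4 min [ 397. -113.] max [632. 180.]
top rest_top 0.89 ctr 678.1 19.8 size 168 79 ang 82.0 min [631. -66.] max [727. 106.]
top rest_top 0.88 ctr 831.4 -141.2 size 173 84 ang 82.5 min [ 783. -229.] max [881. -52.]
top rest_top 0.82 ctr 631.5 547.0 size 226 103 ang 72.0 min [550. 428.] max [712. 666.]
top rest_top 0.58 ctr 634.9 -535.2 size 112 237 ang 6.7 min [ 569. -656.] max [ 697. -413.]
top scraper_mid 0.81 ctr 672.9 12.2 size 125 46 ang 84.5 min [646. -51.] max [698.  74.]
top piece_a_mid 0.65 ctr 464.6 -7.2 size 55 30 ang 21.9 min [438. -24.] max [491.  12.]
top pack_mid 0.65 ctr 462.6 257.0 size 64 140 ang 1.3 min [429. 187.] max [494. 327.]
scene board_top 0.7 ctr 533.0 30.2 size 283 257 ang 87.8 min [ 402. -114.] max [665. 176.]
scene basket 0.92 ctr 538.5 257.5 si
[... 163 characters left out ...]
ctr 754.5 293.7 size 86 153 ang 9.7 min [709. 221.] max [808. 368.]
scene rest_top 0.78 ctr 835.6 -141.9 size 171 83 ang 82.1 min [ 785. -230.] max [884. -56.]
scene rest_top 0.76 ctr 637.2 543.2 size 226 120 ang 73.1 min [552. 425.] max [719. 664.]
scene rest_top 0.71 ctr 634.3 -534.3 size 118 233 ang 5.7 min [ 571. -654.] max [ 702. -415.]
scene rest_top 0.7 ctr 685.5 18.0 size 164 79 ang 82.0 min [638. -68.] max [734. 104.]
scene scraper_mid 0.61 ctr 713.2 3.4 size 123 83 ang 83.6 min [667. -62.] max [757.  66.]
scene piece_a_mid 0.49 ctr 474.6 -10.5 size 69 35 ang 11.7 min [441. -31.] max [510.   9.]
scene pack_mid 0.84 ctr 486.5 250.4 size 100 145 ang 1.3 min [435. 179.] max [538. 323.]
```

View pics/crop0.png

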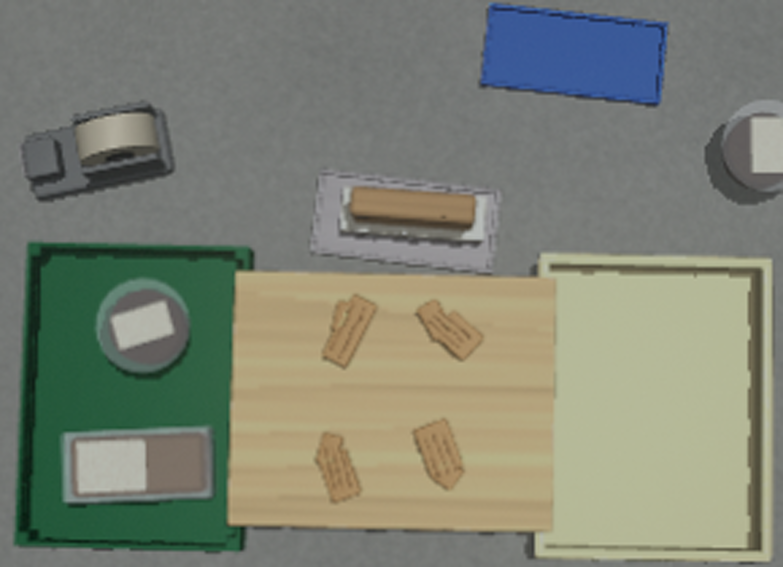

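The crop confirms it: the scraper stands in the small steel dish beyond the board, with the pack and tub in the basket and the pieces lying clear of the board's edges. Next I'll refine the scraper, pack and piece positions by colour.

```bash
python3 - <<'E'
from h import *
c=cam("top"); k=lambda u,v:(170+(u+.5)/2.7-.5,140+(v+.5)/2.7-.5)
def q(name,pts,z):
    P=np.array([px2w(c,k(*p),z)[:2]*1000 for p in pts]); (x,y),wh,a=cv2.minAreaRect(P.astype(np.float32)); print(name,P.mean(0).round(1),np.round(wh),round(a,1),P.round().tolist())
q("rib top",[(352,188),(475,195),(474,225),(351,218)],.091)
q("board",[(235,271),(555,279),(552,530),(228,525)],.075)
q("pack top",[(64,434),(211,428),(214,496),(65,502)],.060)
q("rest",[(320,171),(499,190),(494,273),(310,254)],.008)
q("tub",[(143,280),(143,375)],.05)
for n,p in dict(a=[(363,295),(376,302),(345,367),(322,357)],b=[(417,305),(434,300),(483,335),(464,360)],c=[(320,433),(340,433),(361,492),(331,502)],d=[(413,428),(446,419),(464,470),(447,490)]).items(): q(n,p,.089)
im=cv2.imread("pics/top0.png"); hs=cv2.cvtColor(im,cv2.COLOR_BGR2HSV)[200:240,285:356]
m=(hs[...,1]>70); ys,xs=np.nonzero(m); P=np.array([px2w(c,(x+285,y+200),.091)[:2]*1000 for x,y in zip(xs,ys)],np.float32); print("rib",P.mean(0),cv2.minAreaRect(P))
c2=cam("scene")
# scene rib
print(viewer.camera_params("wrist"))
E
```

```text
rib top [679.5  11.2] [107.  26.] 85.4 [[697.0, 64.0], [688.0, -43.0], [662.0, -41.0], [671.0, 65.0]]
board [512.9  32.7] [279. 220.] 87.8 [[628.0, 168.0], [615.0, -111.0], [399.0, -102.0], [409.0, 176.0]]
pack top [461.6 256.2] [ 59. 131.] 1.3 [[490.0, 322.0], [493.0, 192.0], [433.0, 190.0], [431.0, 321.0]]
rest [677.5  18.7] [169.  77.] 82.8 [[727.0, 97.0], [705.0, -68.0], [629.0, -61.0], [650.0, 107.0]]
tub [582.7 253.2] [84.  0.] 179.8 [[625.0, 253.0], [540.0, 253.0]]
a [573.6  66.3] [22. 63.] 63.5 [[604.0, 56.0], [597.0, 45.0], [542.0, 72.0], [551.0, 92.0]]
b [576.3 -17.9] [61. 27.] 51.4 [[594.0, 10.0], [598.0, -5.0], [567.0, -47.0], [546.0, -30.0]]
c [458.7  79.9] [59. 27.] 17.1 [[486.0, 95.0], [486.0, 78.0], [435.0, 61.0], [427.0, 86.0]]
d [468.   -9.4] [60. 28.] 27.6 [[489.0, 15.0], [496.0, -13.0], [452.0, -27.0], [436.0, -13.0]]
rib [678.86664   11.221634] ((678.7520751953125, 11.789264678955078), (106.46620178222656, 29.427120208740234), 84.58082580566406)
{'fov_y': 67.81219323673378, 'cx': 319.8449241008494, 'cy': 239.8706953389727, 'k1': -0.058989759740404275, 'hand_eye': array([[ 2.85336873e-04,  9.60292968e-01,  2.78993429e-01,
         7.11269635e-02],
       [ 9.99999959e-01, -2.68419056e-04, -9.88407832e-05,
        -3.61929375e-04],
       [-2.00289562e-05,  2.78993446e-01, -9.60293006e-01,
        -1.68480460e-01],
       [ 0.00000000e+00,  0.00000000e+00,  0.00000000e+00,
         1.00000000e+00]])}
```

```bash
cat > go.py <<'E'
import sys
from h import *
def go(x,y,z,yaw):
    s=get_state(); p=s["eef_pos"]; X=R.from_quat(s["tcp_rot"]).as_matrix(); cur=np.degrees(np.arctan2(X[1,0],X[0,0]))
    sp=-((yaw-cur+180)%360-180); a=np.radians(yaw); d=np.array([x,y,z])/1000-p
    t=[d[0]*np.cos(a)+d[1]*np.sin(a), d[0]*np.sin(a)-d[1]*np.cos(a), -d[2]]
    print("t",round(s["time"],2),"pos",(p*1000).round(1),"yaw",round(cur,1),"tilt",X[2,2].round(4),"q",s["qpos"].round(2),"open",round(s["opening"],2),"F",s["contact_force"].round(1),"ff",round(s["finger_force"],1))
    print("spin",round(sp,2),"then tool shift mm",(np.array(t)*1000).round(1))
if __name__=="__main__": go(*map(float,sys.argv[1:5]))
E
python3 -m handwheel '[[[0.05,0,0,0,-6.65],[0.05,0,0,0,-6.65],[0.05,0,0,0,-6.65],[0.05,0,0,0,-6.65],[0.05,0,0,0,-6.65],[0.05,0,0,0,-6.65],[0.05,0,0,0,-6.65],[0.05,0,0,0,-6.65],[0.05,0,0,0,-6.65],[0.05,0,0,0,-6.65]]]'
python3 -m handwheel '[[[0.05,0.0287,0.0169,0,0],[0.05,0.0287,0.0169,0,0],[0.05,0.0287,0.0169,0,0],[0.05,0.0287,0.0169,0,0],[0.05,0.0287,0.0169,0,0],[0.05,0.0287,0.0169,0,0],[0.05,0.0287,0.0169,0,0],[0.05,0.0287,0.0169,0,0],[0.05,0.0287,0.0169,0,0],[0.05,0.0287,0.0169,0,0],[0.05,0.0287,0.0169,0,0],[0.05,0.0287,0.0169,0,0]]]'
python3 -m handwheel '[[[0.05,0.0287,0.0169,0,0],[0.05,0.0287,0.0169,0,0],[0.05,0.0287,0.0169,0,0],[0.05,0.0287,0.0169,0,0],[0.05,0.0287,0.0169,0,0],[0.05,0.0287,0.0169,0,0],[0.05,0.0287,0.0169,0,0],[0.05,0.0287,0.0169,0,0],[0.05,0.0287,0.0169,0,0],[0.05,0.0287,0.0169,0,0],[0.05,0.0287,0.0169,0,0],[0.05,0.0287,0.0169,0,0]]]'
python3 -m handwheel '[[[0.05,0,0,0,0],[0.05,0,0,0,0]]]'
python3 go.py 679 11.5 206 85
python3 - <<'E'
from meas import *
cv2.imwrite("pics/w1.png",viewer.read_camera("wrist")); c=cam("wrist")
for d in viewer.pinpoint("wrist","scraper_mid")[:2]: print(d["confidence"],px2w(c,np.array(d["xy"])*[640,480],.047))
rect("wrist","scraper_mid",.091); rect("wrist","rest_top",.008)
E
```

```text
time: 2.73
eef_pos: [0.2141, -0.6401, 0.2061]
tcp_rot: [0.735, 0.678, -0.0, -0.0]
contact_force: [-0.1, -0.2, 0.5]
opening: 0.584
finger_force: 0.0
time: 3.73
eef_pos: [0.447, -0.3133, 0.2064]
tcp_rot: [0.737, 0.675, 0.0, 0.0]
contact_force: [-1.3, -0.2, -0.1]
opening: 0.581
finger_force: 0.0
time: 4.73
eef_pos: [0.6791, 0.0122, 0.2062]
tcp_rot: [0.737, 0.676, 0.0, 0.0]
contact_force: [1.1, 0.4, 0.3]
opening: 0.584
finger_force: 0.0
time: 4.9
eef_pos: [0.6787, 0.0123, 0.2057]
tcp_rot: [0.736, 0.677, -0.0, -0.0]
contact_force: [-0.0, 0.1, 0.1]
opening: 0.588
finger_force: 0.0
t 4.9 pos [678.7  12.3 205.7] yaw 85.2 tilt -1.0 q [-0.13  0.3   1.57 -0.    1.28 -0.05] open 0.59 F [-0.   0.1  0.1] ff 0.0
spin 0.16 then tool shift mm [-0.7  0.3 -0.3]
0.16 [0.49621546 0.0273345  0.047     ]
wrist scraper_mid 0.67 ctr 680.4 16.2 size 119 34 ang 84.2 min [659. -44.] max [702.  77.]
wrist rest_top 0.84 ctr 832.8 -117.0 size 118 83 ang 81.8 min [ 790. -178.] max [881. -54.]
wrist rest_top 0.83 ctr 677.0 16.5 size 168 79 ang 81.7 min [629. -72.] max [728. 103.]
```

View pics/w1.png

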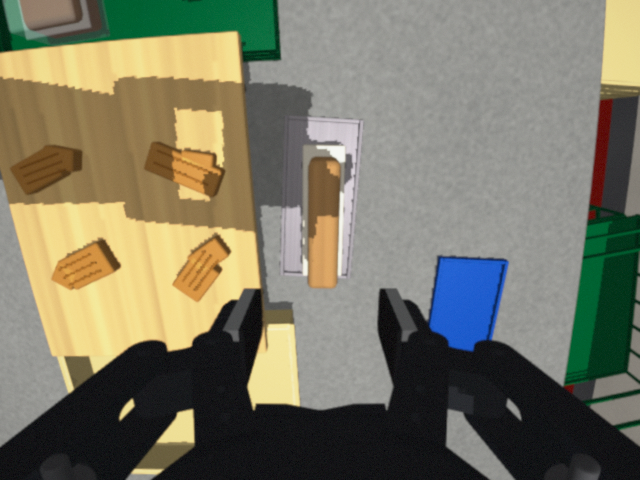

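The wrist view shows the rib at columns 308–340, centred between the fingers and parallel to the tool x. I'll descend and grip.

```bash
python3 -m handwheel '[[[0.05,0,0,0.02,0],[0.05,0,0,0.02,0],[0.05,0,0,0.02,0],[0.05,0,0,0.02,0],[0.05,0,0,0.02,0],[0.05,0,0,0.02,0],[0.05,0,0,0.02,0],[0.05,0,0,0.01,0],[0.05,0,0,0.01,0],[0.05,0,0,0,0],[0.015,0,0,0,0],[0.015,0,0,0,0]]]' 80
python3 -m handwheel '[[[0.015,0,0,0,0],[0.015,0,0,0,0],[0.015,0,0,0,0],[0.015,0,0,0,0]]]' 80
python3 go.py 679 11.5 46 85
python3 -m handwheel '[[[0.015,0,0,-0.01,0],[0.015,0,0,-0.02,0],[0.015,0,0,-0.03,0],[0.015,0,0,-0.03,0],[0.015,0,0,-0.03,0],[0.015,0,0,0,0],[0.015,0,0,0,0]]]' 80
python3 go.py 679 11.5 46 85
```

```text
time: 6.1
eef_pos: [0.6796, 0.0103, 0.0478]
tcp_rot: [0.737, 0.675, 0.001, 0.001]
contact_force: [1.5, 0.1, 0.6]
opening: 0.311
finger_force: 0.7
time: 6.43
eef_pos: [0.6798, 0.0103, 0.0481]
tcp_rot: [0.737, 0.676, 0.001, 0.002]
contact_force: [0.6, -0.1, 4.5]
opening: 0.285
finger_force: 80.8
t 6.43 pos [679.8  10.3  48.1] yaw 85.0 tilt -1.0 q [-0.13  0.45  1.67 -0.    1.02 -0.05] open 0.28 F [ 0.6 -0.1  4.5] ff 80.8
spin -0.0 then tool shift mm [ 1.1 -0.9  2.1]
time: 7.02
eef_pos: [0.6788, 0.0108, 0.1677]
tcp_rot: [0.737, 0.676, 0.001, 0.001]
contact_force: [-0.8, 0.5, -4.3]
opening: 0.282
finger_force: 79.9
t 7.02 pos [678.8  10.8 167.7] yaw 85.0 tilt -1.0 q [-0.13  0.32  1.6   0.    1.21 -0.05] open 0.28 F [-0.8  0.5 -4.3] ff 79.9
spin 0.01 then tool shift mm [  0.7   0.2 121.7]
```

Lifted and held. Next I spin the scraper's long side across the board and go over lane 1's start.

```bash
python3 -m handwheel '[[[0.015,0,0,0,7.0],[0.015,0,0,0,7.0],[0.015,0,0,0,7.0],[0.015,0,0,0,7.0],[0.015,0,0,0,7.0],[0.015,0,0,0,7.0],[0.015,0,0,0,7.0],[0.015,0,0,0,7.0],[0.015,0,0,0,7.0],[0.015,0,0,0,7.0],[0.015,0,0,0,7.0],[0.015,0,0,0,7.0]]]'
python3 -m handwheel '[[[0.015,-0.006,-0.006,0,3.4],[0.015,-0.012,-0.014,0,0],[0.015,-0.016,-0.018,0,0],[0.015,-0.018,-0.02,0,0],[0.015,-0.018,-0.02,0,0],[0.015,-0.018,-0.02,0,0],[0.015,-0.016,-0.018,0,0],[0.015,-0.008,-0.009,0,0],[0.015,-0.005,-0.005,0,0],[0.015,0,0,0,0],[0.015,0,0,0,0]]]'
python3 go.py 567.8 145.5 120 -2.4
python3 - <<'E'
from h import *
cv2.imwrite("pics/s2.png",cv2.resize(viewer.read_camera("scene")[100:320,180:470],None,fx=2.7,fy=2.7))
E
```

```text
time: 8.02
eef_pos: [0.6756, 0.0111, 0.1613]
tcp_rot: [1.0, 0.006, -0.004, -0.001]
contact_force: [-0.0, 0.3, -3.5]
opening: 0.286
finger_force: 79.7
time: 8.93
eef_pos: [0.5664, 0.1446, 0.1651]
tcp_rot: [1.0, -0.021, -0.001, 0.0]
contact_force: [0.4, 0.1, -3.7]
opening: 0.284
finger_force: 79.8
t 8.93 pos [566.4 144.6 165.1] yaw -2.4 tilt -1.0 q [ 0.08  0.13  1.84 -0.    1.18  1.69] open 0.28 F [ 0.4  0.1 -3.7] ff 79.8
spin 0.0 then tool shift mm [ 1.4 -0.9 45.1]
```

View pics/s2.png

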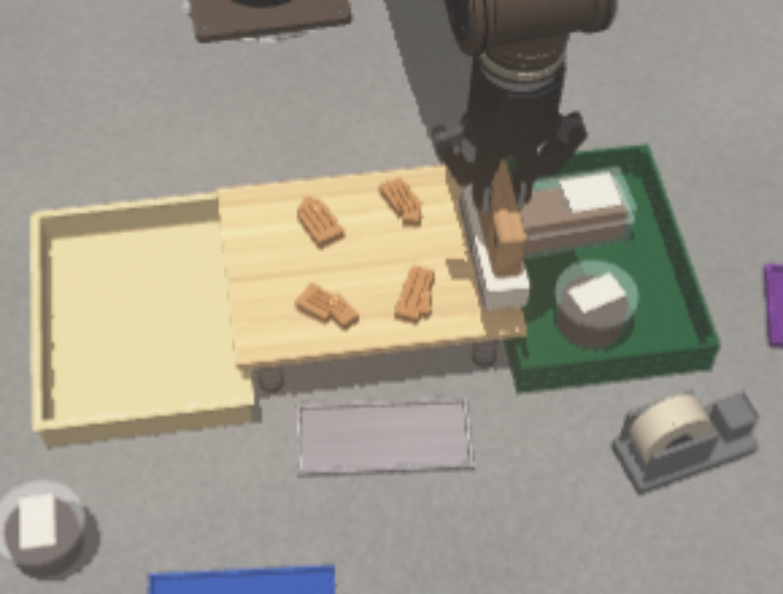

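The scraper is held upright over the +y end of the board and the pieces are undisturbed. I'll lower it to contact.

```bash
python3 -m handwheel '[[[0.015,0,0,0.014,0],[0.015,0.001,-0.001,0.014,0],[0.015,0,0,0.008,0],[0.015,0,0,0.004,0],[0.015,0,0,0.002,0],[0.015,0,0,0,0],[0.015,0,0,0,0]]]'
python3 -m handwheel '[[[0.015,0,0,0.002,0],[0.015,0,0,0,0]]]'
python3 go.py 557.3 -104.3 120 -2.4
```

```text
time: 9.57
eef_pos: [0.5681, 0.1459, 0.1248]
tcp_rot: [1.0, -0.021, 0.001, -0.0]
contact_force: [0.7, -0.5, -3.4]
opening: 0.282
finger_force: 79.7
time: 9.73
eef_pos: [0.5678, 0.1461, 0.1226]
tcp_rot: [1.0, -0.021, 0.0, -0.0]
contact_force: [0.2, 0.6, -4.1]
opening: 0.28
finger_force: 79.7
t 9.73 pos [567.8 146.1 122.6] yaw -2.4 tilt -1.0 q [ 0.08  0.18  1.87 -0.    1.1   1.69] open 0.28 F [ 0.2  0.6 -4.1] ff 79.7
spin -0.0 then tool shift mm [ -0.  250.6   2.6]
```

```bash
python3 -m handwheel '[[[0.015,0,0,0.001,0],[0.015,0,0,0.001,0],[0.015,0,0,0,0]]]'
python3 -m handwheel '[[[0.015,0,0,0.001,0],[0.015,0,0,0,0],[0.015,0,0,0,0]]]'
python3 go.py 557.3 -104.3 120 -2.4
```

```text
time: 9.98
eef_pos: [0.5675, 0.1461, 0.1201]
tcp_rot: [1.0, -0.021, 0.0, 0.0]
contact_force: [-0.6, -0.1, -2.8]
opening: 0.284
finger_force: 79.9
time: 10.23
eef_pos: [0.5677, 0.1461, 0.12]
tcp_rot: [1.0, -0.021, 0.0, 0.0]
contact_force: [-1.5, -0.9, 2.8]
opening: 0.284
finger_force: 80.4
t 10.23 pos [567.7 146.1 120. ] yaw -2.4 tilt -1.0 q [ 0.08  0.18  1.87 -0.    1.09  1.69] open 0.28 F [-1.5 -0.9  2.8] ff 80.4
spin 0.01 then tool shift mm [1.000e-01 2.506e+02 0.000e+00]
```

Contact reached at about 6 N. Sweeping lane 1.

```bash
python3 -m handwheel '[[[0.015,0,0.005,0,0],[0.015,0,0.008,0,0],[0.015,0,0.01,0,0],[0.015,0,0.01,0,0],[0.015,0,0.01,0,0],[0.015,0,0.01,0,0],[0.015,0,0.01,0,0]]]'
python3 go.py 557.3 -104.3 120 -2.4
python3 -m handwheel '[[[0.015,0,0.01,0,0],[0.015,0,0.01,0,0],[0.015,0,0.01,0,0],[0.015,0,0.01,0,0],[0.015,0,0.01,0,0],[0.015,0,0.01,0,0]]]'
python3 go.py 557.3 -104.3 120 -2.4
python3 -m handwheel '[[[0.015,0,0.01,0,0],[0.015,0,0.01,0,0],[0.015,0,0.01,0,0],[0.015,0,0.01,0,0],[0.015,0,0.01,0,0],[0.015,0,0.01,0,0]]]'
python3 go.py 557.3 -104.3 120 -2.4
```

```text
time: 10.82
eef_pos: [0.5654, 0.0823, 0.1199]
tcp_rot: [1.0, -0.021, 0.001, -0.001]
contact_force: [0.9, 4.4, 4.5]
opening: 0.281
finger_force: 80.7
t 10.82 pos [565.4  82.3 119.9] yaw -2.5 tilt -1.0 q [-0.03  0.15  1.91  0.    1.09  1.58] open 0.28 F [0.9 4.4 4.5] ff 80.7
spin -0.06 then tool shift mm [-3.000e-01  1.868e+02 -1.000e-01]
time: 11.32
eef_pos: [0.5627, 0.0226, 0.1199]
tcp_rot: [1.0, -0.021, 0.001, -0.001]
contact_force: [1.1, 5.3, 6.2]
opening: 0.28
finger_force: 80.9
t 11.32 pos [562.7  22.6 119.9] yaw -2.4 tilt -1.0 q [-0.14  0.13  1.93  0.    1.08  1.47] open 0.28 F [1.1 5.3 6.2] ff 80.9
spin -0.04 then tool shift mm [-1.00e-01  1.27e+02 -1.00e-01]
time: 11.82
eef_pos: [0.5599, -0.0372, 0.1199]
tcp_rot: [1.0, -0.021, 0.0, -0.001]
contact_force: [1.3, 5.6, 5.6]
opening: 0.283
finger_force: 81.0
t 11.82 pos [559.9 -37.2 119.9] yaw -2.4 tilt -1.0 q [-0.25  0.13  1.93  0.    1.09  1.36] open 0.28 F [1.3 5.6 5.6] ff 81.0
spin -0.04 then tool shift mm [ 0.2 67.2 -0.1]
```

```bash
python3 -m handwheel '[[[0.015,0,0.01,0,0],[0.015,0,0.01,0,0],[0.015,0,0.01,0,0],[0.015,0,0.01,0,0],[0.015,0,0.01,0,0],[0.015,0,0.01,0,0],[0.015,0,0.007,0,0],[0.015,0,0,0,0],[0.015,0,0,0,0]]]'
python3 go.py 557.3 -104.3 120 -2.4
python3 - <<'E'
from h import *
a=viewer.read_camera("scene")[100:320,180:470]
cv2.imwrite("pics/s3.png",cv2.resize(a,None,fx=2.7,fy=2.7))
E
```

```text
time: 12.57
eef_pos: [0.5568, -0.1054, 0.1199]
tcp_rot: [1.0, -0.021, -0.0, 0.001]
contact_force: [-0.5, 2.1, 6.5]
opening: 0.285
finger_force: 81.0
t 12.57 pos [ 556.8 -105.4  119.9] yaw -2.4 tilt -1.0 q [-0.37  0.14  1.92 -0.    1.09  1.25] open 0.29 F [-0.5  2.1  6.5] ff 81.0
spin -0.03 then tool shift mm [ 0.5 -1.1 -0.1]
```

View pics/s3.png

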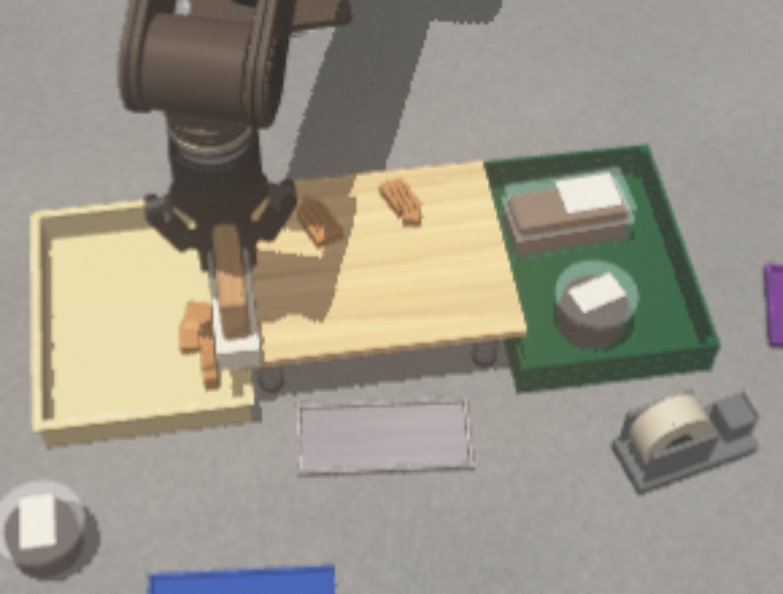

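Both far pieces lie in the tray at crop (195,325) and (208,360), with two left on the near side. Now lane 2: lift 50 mm, go to its start and lower 43 mm.

```bash
python3 -m handwheel '[[[0.015,0,0,-0.015,0],[0.015,0,0,-0.02,0],[0.015,0,0,-0.015,0],[0.015,-0.005,-0.014,0,0],[0.015,-0.01,-0.025,0,0],[0.015,-0.012,-0.03,0,0],[0.015,-0.012,-0.03,0,0],[0.015,-0.012,-0.03,0,0],[0.015,-0.012,-0.03,0,0],[0.015,-0.012,-0.03,0,0],[0.015,-0.012,-0.03,0,0]]]'
python3 -m handwheel '[[[0.015,-0.01,-0.021,0,0],[0.015,-0.003,-0.01,0,0],[0.015,0,0,0.01,0],[0.015,0,0,0.02,0],[0.015,0,0,0.01,0],[0.015,0,0,0.003,0],[0.015,0,0,0,0],[0.015,0,0,0,0]]]'
python3 go.py 467.9 149.7 120 -2.4
```

```text
time: 13.53
eef_pos: [0.4763, 0.1189, 0.1661]
tcp_rot: [1.0, -0.021, -0.002, 0.002]
contact_force: [0.9, 0.6, -3.2]
opening: 0.282
finger_force: 79.8
time: 14.2
eef_pos: [0.4678, 0.1495, 0.1259]
tcp_rot: [1.0, -0.021, -0.0, 0.0]
contact_force: [0.6, -0.1, -3.1]
opening: 0.285
finger_force: 79.7
t 14.2 pos [467.8 149.5 125.9] yaw -2.5 tilt -1.0 q [ 0.1  -0.04  2.09 -0.    1.09  1.72] open 0.28 F [ 0.6 -0.1 -3.1] ff 79.7
spin -0.06 then tool shift mm [ 0.  -0.2  5.9]
```

```bash
python3 -m handwheel '[[[0.015,0,0,0.003,0],[0.015,0,0,0.002,0],[0.015,0,0,0.001,0],[0.015,0,0,0,0],[0.015,0,0,0,0]]]'
python3 -m handwheel '[[[0.015,0,0,0.001,0],[0.015,0,0,0,0],[0.015,0,0,0,0]]]'
python3 go.py 457.4 -100.1 120 -2.4
```

```text
time: 14.62
eef_pos: [0.4677, 0.1503, 0.1203]
tcp_rot: [1.0, -0.021, 0.0, 0.0]
contact_force: [-0.7, -0.3, -3.4]
opening: 0.28
finger_force: 79.8
time: 14.87
eef_pos: [0.468, 0.1503, 0.12]
tcp_rot: [1.0, -0.021, 0.0, 0.0]
contact_force: [-1.3, -1.4, 1.7]
opening: 0.285
finger_force: 80.2
t 14.87 pos [468.  150.3 120. ] yaw -2.4 tilt -1.0 q [ 0.1  -0.03  2.09 -0.    1.08  1.72] open 0.28 F [-1.3 -1.4  1.7] ff 80.2
spin 0.01 then tool shift mm [-1.000e-01  2.506e+02  0.000e+00]
```

```bash
python3 -m handwheel '[[[0.015,0,0.005,0,0],[0.015,0,0.008,0,0],[0.015,0,0.01,0,0],[0.015,0,0.01,0,0],[0.015,0,0.01,0,0],[0.015,0,0.01,0,0],[0.015,0,0.01,0,0],[0.015,0,0.01,0,0]]]'
python3 go.py 457.4 -100.1 120 -2.4
python3 -m handwheel '[[[0.015,0,0.01,0,0],[0.015,0,0.01,0,0],[0.015,0,0.01,0,0],[0.015,0,0.01,0,0],[0.015,0,0.01,0,0],[0.015,0,0.01,0,0],[0.015,0,0.01,0,0],[0.015,0,0.01,0,0],[0.015,0,0.01,0,0],[0.015,0,0.01,0,0]]]'
python3 go.py 457.4 -100.1 120 -2.4
python3 -m handwheel '[[[0.015,0,0.01,0,0],[0.015,0,0.01,0,0],[0.015,0,0.01,0,0],[0.015,0,0.01,0,0],[0.015,0,0.01,0,0],[0.015,0,0.01,0,0],[0.015,0,0.01,0,0],[0.015,0,0.007,0,0],[0.015,0,0,0,0],[0.015,0,0,0,0]]]'
python3 go.py 457.4 -100.1 120 -2.4
python3 - <<'E'
from h import *
a=viewer.read_camera("scene")[100:320,180:470]
cv2.imwrite("pics/s4.png",cv2.resize(a,None,fx=2.7,fy=2.7))
E
```

```text
time: 15.53
eef_pos: [0.465, 0.0766, 0.1198]
tcp_rot: [1.0, -0.021, 0.001, -0.001]
contact_force: [1.0, 5.7, 6.0]
opening: 0.281
finger_force: 80.8
t 15.53 pos [465.   76.6 119.8] yaw -2.5 tilt -1.0 q [-0.05 -0.08  2.14  0.    1.08  1.56] open 0.28 F [1.  5.7 6. ] ff 80.8
spin -0.06 then tool shift mm [ -0.2 176.8  -0.2]
time: 16.37
eef_pos: [0.4604, -0.023, 0.1198]
tcp_rot: [1.0, -0.021, 0.0, -0.001]
contact_force: [-0.3, 6.0, 6.7]
opening: 0.284
finger_force: 81.0
t 16.37 pos [460.4 -23.  119.8] yaw -2.5 tilt -1.0 q [-0.27 -0.1   2.16  0.    1.08  1.34] open 0.28 F [-0.3  6.   6.7] ff 81.0
spin -0.06 then tool shift mm [ 0.2 77.2 -0.2]
time: 17.2
eef_pos: [0.4568, -0.1009, 0.1199]
tcp_rot: [1.0, -0.021, -0.0, 0.001]
contact_force: [-0.5, 2.8, 6.5]
opening: 0.282
finger_force: 81.1
t 17.2 pos [ 456.8 -100.9  119.9] yaw -2.4 tilt -1.0 q [-0.43 -0.09  2.15 -0.    1.08  1.18] open 0.28 F [-0.5  2.8  6.5] ff 81.1
spin -0.04 then tool shift mm [ 0.5 -0.9 -0.1]
```

View pics/s4.png

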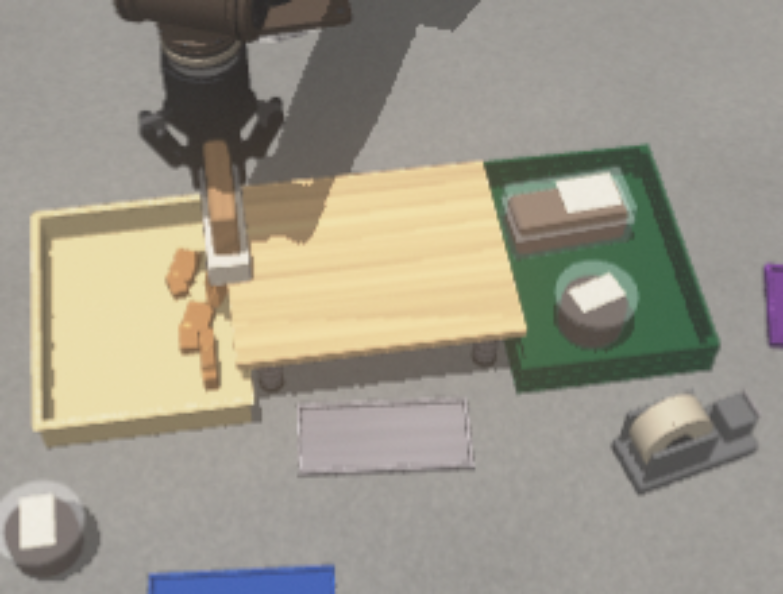

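All four pieces are in the tray and the board is clear. Returning the scraper to its rest.

```bash
python3 -m handwheel '[[[0.015,0,0,-0.015,0],[0.015,0,0,-0.02,0],[0.015,0,0,-0.015,0]]]'
python3 -m handwheel '[[[0.015,0,0,0,-7.05],[0.015,0,0,0,-7.05],[0.015,0,0,0,-7.05],[0.015,0,0,0,-7.05],[0.015,0,0,0,-7.05],[0.015,0,0,0,-7.05],[0.015,0,0,0,-7.05],[0.015,0,0,0,-7.05],[0.015,0,0,0,-7.05],[0.015,0,0,0,-7.05],[0.015,0,0,0,-7.05],[0.015,0,0,0,-7.05]]]'
python3 -m handwheel '[[[0.015,0.007,0.01,0,0],[0.015,0.013,0.018,0,0],[0.015,0.016,0.022,0,0],[0.015,0.016,0.022,0,0],[0.015,0.016,0.022,0,0],[0.015,0.016,0.022,0,0],[0.015,0.016,0.022,0,0],[0.015,0.016,0.022,0,0],[0.015,0.016,0.022,0,0],[0.015,0.01,0.014,0,0],[0.015,0.005,0.007,0,0],[0.015,0,0,0,0]]]'
python3 -m handwheel '[[[0.015,0,0,0,0]]]'
python3 go.py 678.5 17.5 49 82.2
python3 - <<'E'
from meas import *
viewer.read_camera("wrist"); viewer.read_camera("top")
rect("wrist","rest_top",.008); rect("top","rest_top",.008); rect("wrist","scraper_mid",.21)
E
```

```text
time: 17.5
eef_pos: [0.4547, -0.1009, 0.1676]
tcp_rot: [1.0, -0.021, -0.003, 0.001]
contact_force: [0.7, 0.1, -3.3]
opening: 0.278
finger_force: 79.7
time: 18.5
eef_pos: [0.4545, -0.1008, 0.1664]
tcp_rot: [0.751, 0.66, -0.003, -0.002]
contact_force: [-0.3, -0.3, -3.8]
opening: 0.284
finger_force: 79.9
time: 19.5
eef_pos: [0.6785, 0.0187, 0.1668]
tcp_rot: [0.754, 0.657, -0.001, -0.001]
contact_force: [-0.5, -0.5, -2.4]
opening: 0.285
finger_force: 79.8
time: 19.58
eef_pos: [0.6771, 0.018, 0.1673]
tcp_rot: [0.754, 0.657, -0.002, -0.001]
contact_force: [-0.8, -0.5, -3.8]
opening: 0.281
finger_force: 79.8
t 19.58 pos [677.1  18.  167.3] yaw 82.2 tilt -1.0 q [-0.12  0.32  1.6  -0.    1.22  0.02] open 0.28 F [-0.8 -0.5 -3.8] ff 79.8
spin -0.05 then tool shift mm [ -0.3   1.4 118.3]
wrist rest_top 0.96 ctr 685.4 70.6 size 62 79 ang 82.2 min [644.  45.] max [728. 105.]
wrist rest_top 0.74 ctr 834.2 -117.6 size 124 82 ang 82.5 min [ 793. -184.] max [882. -52.]
top rest_top 0.83 ctr 633.4 -535.7 size 107 233 ang 6.5 min [ 569. -653.] max [ 697. -415.]
top rest_top 0.72 ctr 631.3 546.7 size 228 104 ang 72.2 min [550. 425.] max [712. 666.]
top rest_top 0.67 ctr 666.4 -54.6 size 23 79 ang 79.2 min [628. -66.] max [706. -37.]
top rest_top 0.64 ctr 831.2 -140.5 size 168 85 ang 82.3 min [ 783. -227.] max [881. -55.]
wrist scraper_mid 0.95 ctr 679.5 30.4 size 110 28 ang 81.9 min [660. -24.] max [701.  86.]
```

```bash
python3 -m handwheel '[[[0.015,0,0.001,0.015,0],[0.015,0,0,0.025,0],[0.015,0,0,0.025,0],[0.015,0,0,0.025,0],[0.015,0,0,0.015,0],[0.015,0,0,0.006,0],[0.015,0,0,0.003,0],[0.015,0,0,0,0],[0.015,0,0,0,0]]]'
python3 -m handwheel '[[[0.015,0,0,0.001,0],[0.015,0,0,0.001,0],[0.015,0,0,0.001,0],[0.015,0,0,0,0],[0.015,0,0,0,0]]]'
python3 go.py 678.5 17.5 48 82.2
```

```text
time: 20.58
eef_pos: [0.6805, 0.0183, 0.0569]
tcp_rot: [0.754, 0.657, 0.001, 0.001]
contact_force: [0.8, 0.1, -3.2]
opening: 0.275
finger_force: 79.7
time: 21.0
eef_pos: [0.6792, 0.0184, 0.0523]
tcp_rot: [0.754, 0.657, 0.0, 0.0]
contact_force: [-0.2, 0.6, -2.9]
opening: 0.282
finger_force: 79.8
t 21.0 pos [679.2  18.4  52.3] yaw 82.2 tilt -1.0 q [-0.12  0.45  1.66  0.    1.03  0.01] open 0.28 F [-0.2  0.6 -2.9] ff 79.8
spin -0.0 then tool shift mm [-1.  -0.6  4.3]
```

```bash
python3 -m handwheel '[[[0.015,0,0,0.001,0],[0.015,0,0,0.001,0],[0.015,0,0,0.001,0],[0.015,0,0,0.001,0],[0.015,0,0,0,0],[0.015,0,0,0,0]]]'
python3 -m handwheel '[[[0.015,0,0,0.0005,0],[0.015,0,0,0,0],[0.015,0,0,0,0]]]'
python3 go.py 678.5 17.5 48 82.2
```

```text
time: 21.5
eef_pos: [0.6792, 0.0184, 0.0481]
tcp_rot: [0.754, 0.657, -0.0, 0.0]
contact_force: [-0.1, 0.2, -3.3]
opening: 0.278
finger_force: 79.8
time: 21.75
eef_pos: [0.6793, 0.0184, 0.0481]
tcp_rot: [0.754, 0.657, 0.0, 0.0]
contact_force: [-0.3, -0.3, 0.1]
opening: 0.286
finger_force: 80.1
t 21.75 pos [679.3  18.4  48.1] yaw 82.2 tilt -1.0 q [-0.12  0.45  1.67 -0.    1.02  0.01] open 0.29 F [-0.3 -0.3  0.1] ff 80.1
spin -0.01 then tool shift mm [-1.  -0.7  0.1]
```

Set down. Releasing, rising, and going above the pack.

```bash
python3 -m handwheel '[[[0.05,0,0,0,0],[0.05,0,0,0,0],[0.05,0,0,0,0],[0.05,0,0,0,0],[0.05,0,0,-0.015,0],[0.05,0,0,-0.03,0],[0.05,0,0,-0.03,0],[0.05,0,0,-0.04,0],[0.05,0,0,-0.04,0],[0.05,0,0,0,-4.55],[0.05,0,0,0,-4.55]]]'
python3 -m handwheel '[[[0.085,0.012,-0.01,0,0],[0.085,0.025,-0.022,0,0],[0.085,0.025,-0.022,0,0],[0.085,0.025,-0.022,0,0],[0.085,0.025,-0.022,0,0],[0.085,0.025,-0.022,0,0],[0.085,0.025,-0.022,0,0],[0.085,0.025,-0.022,0,0],[0.085,0.025,-0.022,0,0],[0.085,0.02,-0.018,0,0],[0.085,0.0107,-0.0082,0,0],[0.085,0,0,0,0]]]'
python3 -m handwheel '[[[0.085,0,0,0,0]]]'
python3 go.py 461.6 256.2 30 91.3
python3 - <<'E'
from meas import *
a=viewer.read_camera("wrist"); b=viewer.read_camera("top")[140:350,170:460]
rect("wrist","pack_mid",.06); rect("top","pack_mid",.06); rect("wrist","tub_in_mid",.05);rect("wrist","basket",.045); rect("top","scraper_mid",.091)
rect("top","piece_a_mid",.02)
cv2.imwrite("pics/m5.png",np.hstack([cv2.resize(a,(400,300)),cv2.resize(b,(400,300))]))
E
```

```text
time: 22.67
eef_pos: [0.6819, 0.0181, 0.2099]
tcp_rot: [0.698, 0.716, 0.003, 0.004]
contact_force: [-0.1, -0.1, -1.2]
opening: 0.585
finger_force: 0.0
time: 23.67
eef_pos: [0.4604, 0.2581, 0.2039]
tcp_rot: [0.698, 0.716, 0.001, 0.0]
contact_force: [0.7, 0.4, 0.3]
opening: 0.995
finger_force: 0.0
time: 23.75
eef_pos: [0.462, 0.2565, 0.2036]
tcp_rot: [0.699, 0.716, 0.001, 0.001]
contact_force: [-0.6, -0.1, -0.3]
opening: 0.997
finger_force: 0.0
t 23.75 pos [462.  256.5 203.6] yaw 91.4 tilt -1.0 q [ 0.31 -0.04  1.94 -0.    1.24  0.29] open 1.0 F [-0.6 -0.1 -0.3] ff 0.0
spin 0.07 then tool shift mm [ -0.3  -0.4 173.6]
wrist pack_mid 0.63 ctr 461.5 260.0 size 63 128 ang 1.2 min [430. 195.] max [493. 325.]
top pack_mid 0.69 ctr 462.2 233.6 size 93 59 ang 89.0 min [433. 187.] max [492. 280.]
wrist basket 0.96 ctr 523.2 262.8 size 201 271 ang 87.3 min [384. 158.] max [662. 369.]
top scraper_mid 0.92 ctr 673.1 20.8 size 127 48 ang 82.7 min [644. -43.] max [700.  83.]
top scraper_mid 0.67 ctr 453.1 -143.3 size 24 50 ang 67.6 min [ 428. -158.] max [ 476. -125.]
top piece_a_mid 0.44 ctr 475.6 -119.3 size 17 56 ang 88.3 min [ 448. -128.] max [ 503. -110.]
```

View pics/m5.png

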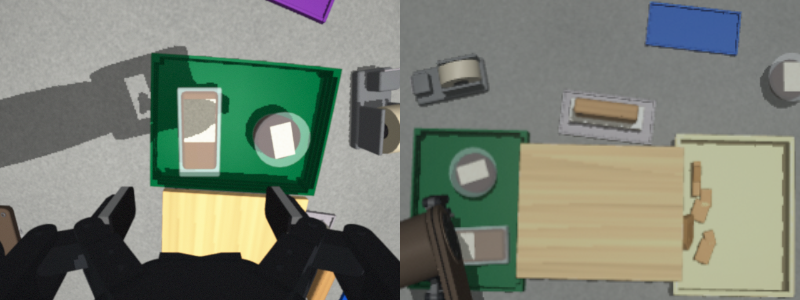

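The scraper is back in its rest and the pieces are in the tray. One, at (688,230), stands on edge by the board end, so I'll check it later. The pack is centred between the fingers, so I'm descending to grip it.

```bash
python3 -m handwheel '[[[0.085,0,0,0.015,0],[0.085,0,0,0.025,0],[0.085,0,0,0.025,0],[0.085,0,0,0.025,0],[0.085,0,0,0.025,0],[0.085,0,0,0.025,0],[0.085,0,0,0.02,0],[0.085,0,0,0.012,0],[0.085,0,0,0.006,0],[0.085,0,0,0,0],[0.085,0,0,0,0]]]'
python3 go.py 461.6 258 24 91.3
python3 -m handwheel '[[[0.05,0,0,0,0],[0.05,0,0,0,0],[0.05,0,0,0,0],[0.05,0,0,0,0],[0.05,0,0,0,0],[0.05,0,0,0,0]]]' 45
python3 go.py 461.6 258 24 91.3
```

```text
time: 25.07
eef_pos: [0.4624, 0.2564, 0.0254]
tcp_rot: [0.699, 0.715, 0.001, 0.0]
contact_force: [-0.8, -0.1, 1.2]
opening: 0.996
finger_force: 0.0
t 25.07 pos [462.4 256.4  25.4] yaw 91.3 tilt -1.0 q [ 0.31  0.19  2.05 -0.    0.89  0.29] open 1.0 F [-0.8 -0.1  1.2] ff 0.0
spin -0.01 then tool shift mm [ 1.6 -0.7  1.4]
time: 25.57
eef_pos: [0.463, 0.2568, 0.0268]
tcp_rot: [0.699, 0.715, 0.001, 0.001]
contact_force: [-0.4, -0.2, 6.6]
opening: 0.696
finger_force: 47.7
t 25.57 pos [463.  256.8  26.8] yaw 91.3 tilt -1.0 q [0.31 0.19 2.05 0.   0.89 0.29] open 0.7 F [-0.4 -0.2  6.6] ff 47.7
spin -0.0 then tool shift mm [ 1.3 -1.4  2.8]
```

```bash
python3 -m handwheel '[[[0.05,0,0,-0.008,0],[0.05,0,0,-0.016,0],[0.05,0,0,-0.025,0],[0.05,0,0,-0.025,0],[0.05,0,0,-0.025,0],[0.05,0,0,-0.015,0],[0.05,0,0,-0.006,0],[0.05,0,0,0,0],[0.05,0,0,0,0]]]'
python3 go.py 513 32 146 87.6
python3 -m handwheel '[[[0.05,0,0,0,3.7],[0.05,-0.01,0.003,0,0],[0.05,-0.02,0.005,0,0],[0.05,-0.026,0.007,0,0],[0.05,-0.026,0.007,0,0],[0.05,-0.026,0.007,0,0],[0.05,-0.026,0.007,0,0],[0.05,-0.026,0.007,0,0],[0.05,-0.026,0.007,0,0],[0.05,-0.02,0.005,0,0],[0.05,-0.012,0.003,0,0],[0.05,-0.004,0.001,0,0]]]'
python3 -m handwheel '[[[0.05,0,0,0,0],[0.05,0,0,0,0]]]'
python3 go.py 513 32 98 87.6
python3 - <<'E'
from meas import *
viewer.read_camera("wrist"); rect("wrist","pack_mid",.180); rect("wrist","board_top",.075)
a=viewer.read_camera("scene")[100:320,180:470]; b=viewer.read_camera("top")[140:350,170:460]
cv2.imwrite("pics/m6.png",np.hstack([cv2.resize(a,(400,300)),cv2.resize(b,(400,300))]))
E
```

```text
time: 26.32
eef_pos: [0.4609, 0.256, 0.1438]
tcp_rot: [0.699, 0.715, -0.001, -0.0]
contact_force: [-1.4, -0.3, -2.2]
opening: 0.696
finger_force: 49.2
t 26.32 pos [460.9 256.  143.8] yaw 91.3 tilt -1.0 q [0.31 0.02 1.99 0.   1.13 0.29] open 0.7 F [-1.4 -0.3 -2.2] ff 49.2
spin 3.69 then tool shift mm [-221.7   61.5   -2.2]
time: 27.32
eef_pos: [0.5107, 0.03, 0.1434]
tcp_rot: [0.722, 0.692, -0.001, -0.001]
contact_force: [-0.4, 0.1, -2.5]
opening: 0.697
finger_force: 49.2
time: 27.48
eef_pos: [0.5106, 0.0325, 0.144]
tcp_rot: [0.722, 0.692, -0.0, -0.001]
contact_force: [-0.2, 0.2, -1.1]
opening: 0.696
finger_force: 49.2
t 27.48 pos [510.6  32.5 144. ] yaw 87.6 tilt -1.0 q [-0.14 -0.01  2.03  0.    1.13 -0.09] open 0.7 F [-0.2  0.2 -1.1] ff 49.2
spin 0.01 then tool shift mm [-0.4  2.4 46. ]
wrist pack_mid 0.97 ctr 511.1 43.9 size 116 60 ang 87.9 min [479. -14.] max [543. 103.]
wrist board_top 0.75 ctr 514.1 64.1 size 219 221 ang 87.4 min [399. -50.] max [629. 177.]
```

View pics/m6.png

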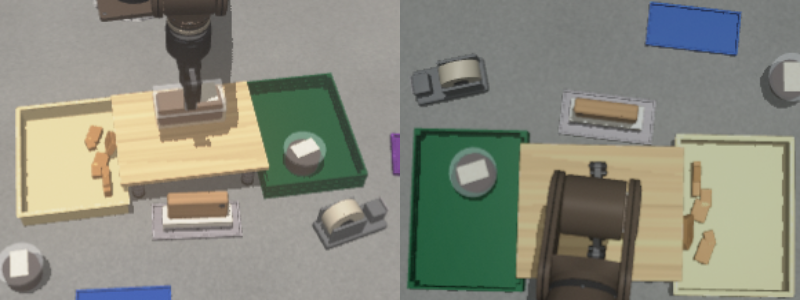

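The pack is held upright over the middle of the bare board. Lowering it gently.

```bash
python3 -m handwheel '[[[0.05,0,0.002,0.012,0],[0.05,0,0,0.014,0],[0.05,0,0,0.008,0],[0.05,0,0,0.004,0],[0.05,0,0,0.003,0],[0.05,0,0,0,0],[0.05,0,0,0,0]]]'
python3 -m handwheel '[[[0.05,0,0,0.001,0],[0.05,0,0,0.001,0],[0.05,0,0,0,0],[0.05,0,0,0,0]]]'
python3 go.py 513 32 98 87.6
```

```text
time: 28.32
eef_pos: [0.5135, 0.0319, 0.1038]
tcp_rot: [0.722, 0.692, 0.0, 0.0]
contact_force: [-0.6, -0.7, -2.1]
opening: 0.698
finger_force: 49.2
time: 28.65
eef_pos: [0.5133, 0.0319, 0.1018]
tcp_rot: [0.722, 0.692, 0.0, 0.0]
contact_force: [-0.5, 0.5, -1.6]
opening: 0.695
finger_force: 49.2
t 28.65 pos [513.3  31.9 101.8] yaw 87.6 tilt -1.0 q [-0.14  0.05  2.05  0.    1.04 -0.09] open 0.69 F [-0.5  0.5 -1.6] ff 49.2
spin -0.01 then tool shift mm [ 0.1 -0.3  3.8]
```

```bash
python3 -m handwheel '[[[0.05,0,0,0.001,0],[0.05,0,0,0.001,0],[0.05,0,0,0.001,0],[0.05,0,0,0,0],[0.05,0,0,0,0]]]'
python3 -m handwheel '[[[0.05,0,0,0.001,0],[0.05,0,0,0,0],[0.05,0,0,0,0]]]'
python3 go.py 513 32 98 87.6
```

```text
time: 29.07
eef_pos: [0.5131, 0.0319, 0.0985]
tcp_rot: [0.722, 0.692, -0.0, -0.0]
contact_force: [-0.4, 1.3, -1.2]
opening: 0.7
finger_force: 49.2
time: 29.32
eef_pos: [0.5134, 0.0319, 0.0979]
tcp_rot: [0.722, 0.692, 0.0, 0.0]
contact_force: [-0.5, -0.2, -0.6]
opening: 0.699
finger_force: 49.5
t 29.32 pos [513.4  31.9  97.9] yaw 87.6 tilt -1.0 q [-0.14  0.05  2.06 -0.    1.03 -0.09] open 0.7 F [-0.5 -0.2 -0.6] ff 49.5
spin -0.0 then tool shift mm [ 0.1 -0.4 -0.1]
```

```bash
python3 -m handwheel '[[[0.05,0,0,0.0007,0],[0.05,0,0,0,0],[0.05,0,0,0,0]]]'
python3 go.py 513 32 98 87.6
```

```text
time: 29.57
eef_pos: [0.5134, 0.0319, 0.0978]
tcp_rot: [0.722, 0.692, -0.0, 0.0]
contact_force: [-3.2, -0.0, 5.6]
opening: 0.701
finger_force: 50.3
t 29.57 pos [513.4  31.9  97.8] yaw 87.6 tilt -1.0 q [-0.14  0.05  2.06 -0.    1.03 -0.09] open 0.7 F [-3.2 -0.   5.6] ff 50.3
spin 0.0 then tool shift mm [ 0.1 -0.4 -0.2]
```

```bash
python3 -m handwheel '[[[0.085,0,0,0,0],[0.085,0,0,0,0],[0.085,0,0,0,0],[0.085,0,0,0,0],[0.085,0,0,-0.01,0],[0.085,0,0,-0.025,0],[0.085,0,0,-0.03,0],[0.085,0,0,-0.03,0],[0.085,0,0,-0.03,0],[0.085,0,0,-0.03,0],[0.085,0,0,-0.03,0]]]'
python3 -m handwheel '[[[0.085,-0.02,0,0,0],[0.085,-0.03,0,0,0],[0.085,-0.03,0,0,0],[0.085,-0.03,0,0,0],[0.085,-0.03,0,0,0],[0.085,-0.03,0,0,0],[0.085,-0.03,0,0,0],[0.085,-0.03,0,0,0],[0.085,-0.02,0,0,0],[0.085,0,0,0,0],[0.085,0,0,0,0]]]'
python3 go.py 513 32 98 87.6
python3 - <<'E'
from meas import *
a=viewer.read_camera("wrist"); viewer.read_camera("top"); viewer.read_camera("scene")
rect("wrist","pack_mid",.131); rect("top","pack_mid",.131); rect("wrist","board_top",.075); rect("top","board_top",.075)
rect("top","scraper_mid",.091);rect("top","rest_top",.008);rect("top","tub_in_mid",.05); rect("top","piece_a_mid",.02); rect("wrist","piece_a_mid",.02)
cv2.imwrite("pics/m7.png",a)
E
```

```text
time: 30.48
eef_pos: [0.513, 0.032, 0.2843]
tcp_rot: [0.722, 0.692, 0.0, 0.0]
contact_force: [0.3, 0.7, 0.6]
opening: 0.997
finger_force: 0.0
time: 31.4
eef_pos: [0.5025, -0.2186, 0.2823]
tcp_rot: [0.723, 0.691, 0.0, -0.0]
contact_force: [-0.7, 0.7, -0.7]
opening: 1.0
finger_force: 0.0
t 31.4 pos [ 502.5 -218.6  282.3] yaw 87.5 tilt -1.0 q [-0.6  -0.05  1.8   0.    1.38 -0.55] open 1.0 F [-0.7  0.7 -0.7] ff 0.0
spin -0.13 then tool shift mm [250.8  -0.  184.3]
wrist pack_mid 0.58 ctr 510.3 -41.9 size 6 53 ang 87.7 min [484. -46.] max [537. -38.]
top pack_mid 0.77 ctr 513.2 34.9 size 128 62 ang 87.6 min [481. -30.] max [547.  99.]
wrist board_top 0.69 ctr 507.9 -63.1 size 89 220 ang 87.7 min [ 396. -110.] max [619. -15.]
top board_top 0.84 ctr 513.1 32.8 size 282 219 ang 87.9 min [ 399. -110.] max [626. 177.]
top board_top 0.55 ctr 563.1 -131.3 size 16 56 ang 88.2 min [ 535. -140.] max [ 591. -122.]
top scraper_mid 0.72 ctr 670.7 19.3 size 123 43 ang 81.9 min [644. -41.] max [698.  81.]
top rest_top 0.98 ctr 678.2 19.8 size 168 79 ang 82.0 min [628. -66.] max [727. 106.]
top rest_top 0.94 ctr 631.3 546.4 size 228 104 ang 72.1 min [550. 425.] max [712. 666.]
top tub_in_mid 0.81 ctr 582.9 252.9 size 83 77 ang 62.6 min [544. 211.] max [623. 293.]
top piece_a_mid 0.46 ctr 476.8 -118.1 size 19 58 ang 88.3 min [ 448. -129.] max [ 506. -109.]
wrist piece_a_mid 0.61 ctr 476.5 -115.7 size 28 60 ang 87.5 min [ 446. -130.] max [ 506. -101.]
wrist piece_a_mid 0.43 ctr 743.5 -317.1 size 90 107 ang 80.7 min [ 693. -364.] max [ 796. -269.]
```

View pics/m7.png

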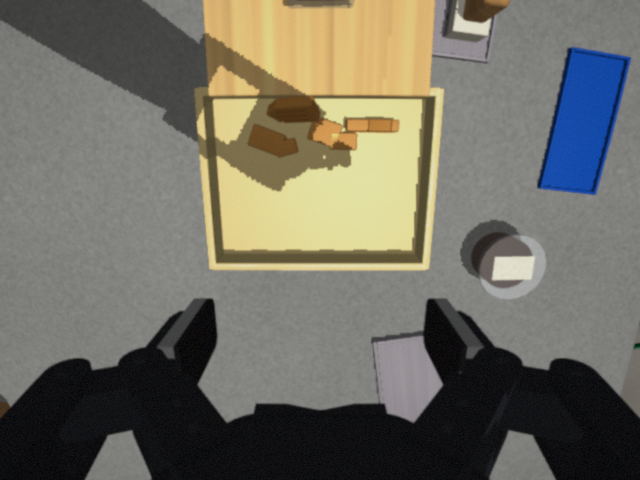

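All four pieces lie inside the tray; the one at (293,107) leans against its near wall and is settled. The pack is within about 2 mm of the board's middle and aligned with it. The scraper is in its rest, and the arm is clear.

```bash
python3 -c "
from plant import sign_off; print(sign_off())"
```

```text
the job is handed in; nothing more can be done
None
```

The job is handed in at about 32 s of the 64 s allowed: all four pieces are in the tray (one leaning on its near wall), the pack stands upright about 2 mm from the board's middle with its long side along the board's, the scraper is back in its steel rest, and I left the tubs and dispenser alone.

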